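Let an unbalanced pulley settle on the balancing rollers

TASK

Take the blue belt pulley out of the wooden rack and lower its shaft onto the four rollers of the green balancing stand, with the wheel midway between the two uprights, before you let it go. Then release it and wait until it has swung to rest by itself with its heavy side (the brass plug) straight down. Leave the bare metal pulley in the rack.

Things in the scene. Friction and masses are not known exactly. Their poses are not given: they have to be found in the camera images.
- blue_pulley_center (a point): Centre of the blue belt pulley (all in mm): upright wheel, diameter 90, flat faces 20 apart; steel shaft, diameter 12, 120 long; hub collar, diameter 24, 32 long. y = along the shaft (level); z points away from the heavy side, a brass plug (diameter 24) 28 from the axis on the -z side. 0.7 kg. Grip it from above by the flat faces near the rim's top, fingertips at least 13 above this centre to clear the collar.
- stand_seat (a point): Seat on the fixed green stand (110 x 136 mm): where the pulley's centre lies when its shaft is on the rollers. y = shaft direction (either way round), z up, 80 mm above the table. 36 mm to each side along y two free rollers (diameter 48, axes 46 apart, tops 85 high, 8 thick) form a vee that guides a shaft up to 10 mm off. Nothing is higher. A released pulley swings and is at rest in 3 s.
- bare_pulley_center (a point): Centre of the other pulley: bare light grey metal, no brass plug, otherwise the same; it stays in the rack. Which pulley stands in which cradle varies.
- rack_mid (a point): Middle of the fixed wooden rack's underside. x = along the rack: its two cradles lie 58 mm either side of this point along x and hold a wheel by the lower rim, its centre 62 mm above the table, its shaft along y. Walls reach 42 mm above the table.
Things that resemble listed ones, but are neither listed nor needed, are in the scene too. Of the things that look like the part that bears blue_pulley_center, the larger one is meant.

How it is judged:
By the outcome, as a careful person would: the job done as asked, in the order asked, and still so for the second after the job is handed in, with the robot touching nothing.
It also fails if it takes over 48 s, if anything falls off the work surface, if the arm or the gripper's body presses on something with over 40 N, if the wrist force passes 120 N, or if a joint passes its speed limit or range.

ROBOT

A 6-joint arm with a two-finger parallel gripper is mounted at the origin on a cart in front of the work surface, level with it; the furniture and walls round the work are solid. World frame = base frame: x ahead of the robot, y to its left, z up, the work surface at z = 0. Lengths are in mm, angles in rad, forces in N, time in s.
With the tool pointing down it reaches from about 350 to 775 mm from the base axis. Payload 7.3 kg.
Tool frame: the origin (TCP) lies midway between the tips of the shut fingers; the grasp point (between the pads) lies 19 mm behind it; z points along the fingers, y is the line along which they close (so a half turn about z gives the same grasp; the last joint's range is limited). The gripper opens to 92 mm and grips with 3 to 60 N. Pads are 19 mm wide; open, the fingers measure 130 mm over their backs; the gripper's body (75 mm by 190 mm) begins 47 mm behind the grasp point.
Start: joints at [-1.369, 0.342, 1.524, -0, 1.275, -0.146], TCP at [178.959, -493.577, 226.741] pointing down, gripper open.
Joint ranges: [-2.53, 2.53], [-0.77, 2.02], [0.04, 2.7], [-1, 4.14], [0.28, 2.66], [-3.11, 3.11]. Speed limits (rad/s): [2.57, 2.57, 3.14, 3.14, 3.14, 3.14].

INTERFACE

Orientations are given as [roll, pitch, yaw] about the fixed x, y, z axes, in that order (R = Rz(yaw) Ry(pitch) Rx(roll)).
In Python, from plant import bot gives the robot as it stands. The module is installed in compiled form; this text tells all that it offers.
- The arm moves only by the shell command python3 -m crank 'ROWS' [OPENING]. ROWS is JSON, a list of rows, each a list of 6 numbers: the shift along the tool's x, y, z in m, then the turn, a rotation vector about the tool's x, y, z in rad. In form: [[dx, dy, dz, wx, wy, wz], ...]. A call has 1 to 5 rows; each row shifts and turns the commanded pose from where the row before left it, along the tool's axes as they then stand; what a row does not reach is not made up. A row lasts 1/8 s, in which the tool goes at most 62.5 mm and 10.7 degrees, less where a joint would pass 70% of its speed; a pose out of reach is approached as far as the arm can. A call is refused whole if a number of a shift passes 0.0625 or a number of a turn 0.188, either way. A call with a gripper value outside its range is refused whole. OPENING is the opening in per cent of the stroke, from 0 (shut) to 100 (fully open), set as the call begins (- or left out, the last holds). The fingers move at their own pace and stop on an object; the grip force is fixed at half the most. Time passes only in rows, so rows that do not move let the fingers close. It gives the time, the measured TCP pose, the force, the opening and the grip force at its end, in the units of the state.
- bot.get_obs(): the state, without advancing time (a new reading comes with each control period).
- bot.capture(name): name is "scene" or "top" or "wrist"; returns a dict with "color" (420x560x3 uint8, blue, green, red), "fov_y" (degrees; the focal length in pixels is half the picture's height over the tangent of half this angle, whatever the lens; pixels are square), "cx", "cy" (the principal point, pixels), "extrinsics" (4x4, takes a point from world to camera coordinates); the wrist camera has in their place "tool_from_camera" (4x4, takes a point from camera to tool coordinates, whose origin is the TCP and whose axes are the flange's). Camera axes: x right, y up, looking along -z (the intrinsics and any distortion apply to the point x, -y, -z); pixel columns grow to the right and rows downward; lengths in mm; the calibration is good to about 2 mm. The wrist camera is an equidistant fisheye: a pixel r from the principal point sees the ray r / f radians off the axis. A picture is of the moment at which its call begins: read the wrist's pose just before it. There is no depth.
- bot.close_job(): hands the job in; it is judged then, once.
The state is a dict: "time": time; "joint_positions": joint angles; "dq": joint speeds; "tau": joint torques, N m; "tool_pos": TCP position; "tcp_rot": TCP orientation; "contact_force": force on the tool from outside, world axes, zero at the start; "moment": the same for the moment, N m; "grip_width": finger opening in mm; "finger_force": force on a finger pad.
Only numpy, scipy, OpenCV 4.12 (cv2) and the standard library are available. Lean on these libraries where they do the work, as an engineer would, in place of code of your own. Each camera call takes 0.05 s, during which the arm holds its last target. There are 200 camera calls.

## Working session

There is one attempt and no reset: what is moved stays moved. The work goes in short steps, Python scripts to look and compute and a shell command to move; the robot and the scene stay as the last step left them, time stands still between calls to the robot, and variables do not carry over. Pictures are saved under pics/ and viewed, at most 10 in all, crops included, and the job is handed in when it is done.

```bash
mkdir -p pics
python3 - <<'E'
from plant import bot
import cv2,numpy as np
print(bot.get_obs())
for n in("scene","top"):
    c=bot.capture(n); cv2.imwrite(f"pics/{n}0.png",c["color"])
    print(n,{k:v for k,v in c.items() if k!="color"})
    np.savez(f"{n}0.npz",**c)
E
```

```text
{'time': 0.0, 'joint_positions': array([-1.36901475e+00,  3.42691479e-01,  1.52505968e+00,  3.51576851e-05,
        1.27535027e+00, -1.46019393e-01]), 'dq': array([ 1.48221814e-03,  8.71713239e-04, -1.73743762e-03, -9.71903347e-04,
        3.37103972e-05, -1.08046853e-03]), 'tau': array([-6.54166506e-04, -4.31235266e+01, -2.44218528e+01,  7.18268403e-02,
        5.61814138e-02, -1.12017840e-04]), 'tool_pos': array([ 178.87470871, -493.15068375,  226.04627152]), 'tcp_rot': array([-3.14010482e+00, -2.52790124e-04,  3.47790524e-01]), 'contact_force': array([-0.14460906, -1.32829028, -0.16108724]), 'moment': array([-0.03249088,  0.00431106,  0.06229563]), 'finger_force': 0.0, 'grip_width': 91.75404532808966}
scene {'fov_y': 57.64020132880682, 'cx': 279.9611029672412, 'cy': 203.78140361745065, 'extrinsics': array([[ 3.39638518e-01, -9.40501149e-01, -1.01620130e-02,
        -4.92542596e+00],
       [ 5.65970468e-01,  1.95732976e-01,  8.00853315e-01,
        -3.77991953e+02],
       [-7.51214421e-01, -2.77752032e-01,  5.98774333e-01,
        -4.59199641e+02],
       [ 0.00000000e+00,  0.00000000e+00,  0.00000000e+00,
         1.00000000e+00]])}
top {'fov_y': 50.10810412520537, 'cx': 279.1668749592694, 'cy': 203.81218757073327, 'extrinsics': array([[-7.15238137e-02, -9.97434174e-01,  3.06804158e-03,
         2.05371408e+02],
       [ 9.71054762e-01, -6.89287528e-02,  2.28695159e-01,
        -4.89721790e+02],
       [-2.27896890e-01,  1.93363863e-02,  9.73493252e-01,
        -8.29732537e+02],
       [ 0.00000000e+00,  0.00000000e+00,  0.00000000e+00,
         1.00000000e+00]])}
```

View pics/top0.png

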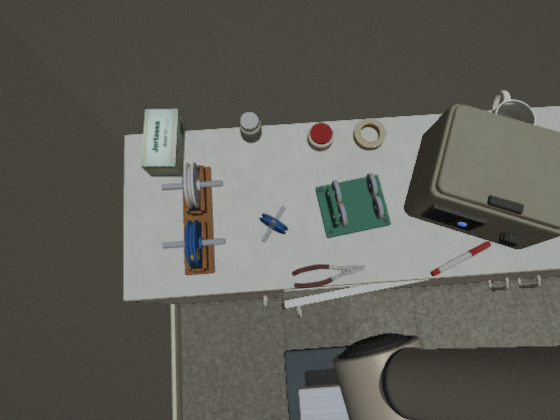

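View pics/scene0.png

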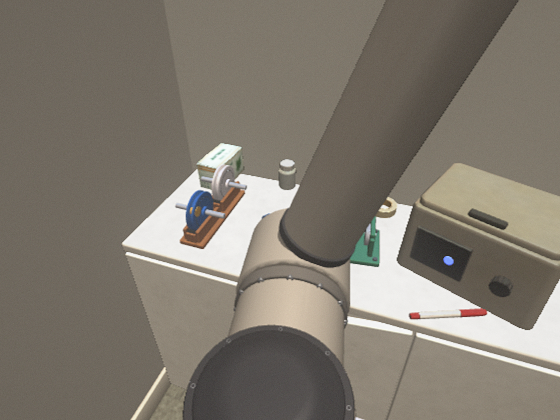

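The top view shows the large blue pulley in the rack at (195,244), the bare pulley at (194,186), a small blue pulley lying loose at (273,223) and the green stand at (353,205). The scene view shows the rack's blue wheel at (200,210). Candidates for the target are the blue one in the rack (195,244) and the small loose one (273,223). I choose the one in the rack because it is larger and sits in the rack. A close crop will check that.

Run:
```python
import cv2,numpy as np
t=cv2.imread("pics/top0.png")
a=cv2.resize(t[160:280,150:250],None,fx=4.8,fy=4.8,interpolation=cv2.INTER_CUBIC)
b=cv2.resize(t[165:245,310:400],None,fx=3.5,fy=3.5,interpolation=cv2.INTER_CUBIC)
o=np.zeros((576,800,3),np.uint8);o[:,:480]=a[:576,:480];o[:280,482:482+315]=b[:280,:315]
s=cv2.imread("pics/scene0.png")[150:250,165:260]
s=cv2.resize(s,None,fx=2.9,fy=2.9,interpolation=cv2.INTER_CUBIC);o[284:284+s.shape[0],482:482+s.shape[1]]=s
cv2.imwrite("pics/crop0.png",o)
```

```text
(no output)
```

View pics/crop0.png

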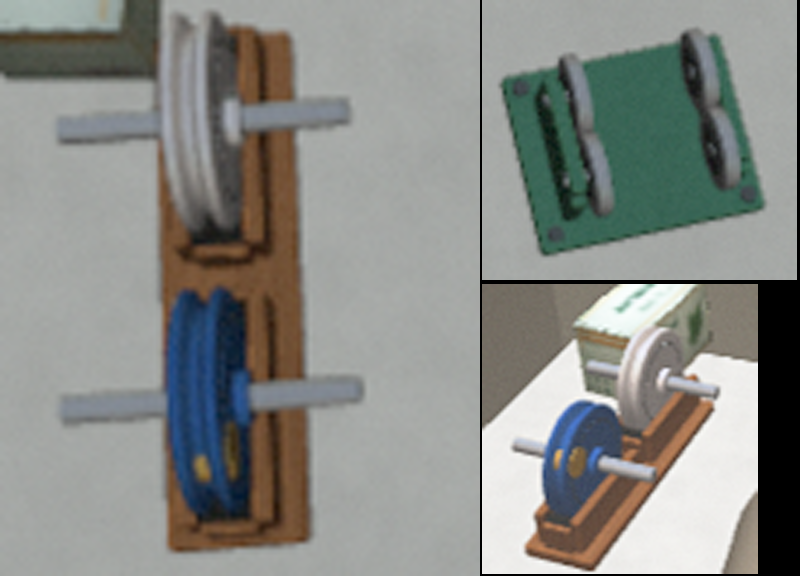

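The crop confirms the choice: the large blue wheel with the brass plug is in the rack's near cradle, and its shaft ends are at about (162.5,245) and (225.4,241). The stand's roller pairs are centred at about (339.5,203) and (375.5,196).

```bash
cat > geo.py <<'E'
import numpy as np
from scipy.spatial.transform import Rotation as R
def ray(c,px):
    f=210/np.tan(np.radians(float(c["fov_y"]))/2)
    E=np.array(c["extrinsics"]);d=np.array([(px[0]-c["cx"])/f,-(px[1]-c["cy"])/f,-1])
    return -E[:3,:3].T@E[:3,3],E[:3,:3].T@d
def onz(c,px,z):
    o,d=ray(c,px);return o+d*(z-o[2])/d[2]
E
python3 - <<'E'
from geo import *
t=dict(np.load("top0.npz"));s=dict(np.load("scene0.npz"))
def seg(n,c,a,b,z):
    A,B=onz(c,a,z),onz(c,b,z);d=B-A;print(n,((A+B)/2).round(1),np.linalg.norm(d).round(1),"yawdeg",np.degrees(np.arctan2(d[1],d[0])).round(1))
k=lambda p:((p[0])/4.8+150,p[1]/4.8+160)
q=lambda p:((p[0]-482)/3.5+310,p[1]/3.5+165)
h=lambda p:((p[0]-482)/2.9+165,(p[1]-284)/2.9+150)
seg("blue top",t,k((60,408)),k((362,389)),62)
seg("blue scene",s,h((515,443)),h((655,474)),62)
seg("bare top",t,k((57,129)),k((350,108)),62)
seg("bare scene",s,h((588,367)),h((718,391)),62)
seg("rollers",t,q((585,134)),q((711,108)),61)
for z in(5,10):
    C=np.array([onz(t,q(p),z) for p in((503,80),(718,36),(765,208),(543,253))]);print(z,C.mean(0).round(1),np.linalg.norm(C-np.roll(C,-1,0),axis=1).round(1),[np.degrees(np.arctan2(*(C[i]-C[j])[1::-1])).round(1) for i,j in((0,1),(3,2),(0,3),(1,2))])
E
```

```text
blue top [436.3 338.7  62. ] 120.6 yawdeg -90.4
blue scene [437.8 340.4  62. ] 120.7 yawdeg -89.6
bare top [552.7 338.5  62. ] 120.6 yawdeg -89.8
bare scene [553.5 340.4  62. ] 120.3 yawdeg -88.6
rollers [499.7  15.8  61. ] 73.1 yawdeg -82.2
5 [499.8  15.5   5. ] [133.9 108.4 134.7 107.4] [np.float64(97.9), np.float64(97.4), np.float64(7.5), np.float64(7.9)]
10 [498.7  16.5  10. ] [133.2 107.8 134.  106.8] [np.float64(97.9), np.float64(97.4), np.float64(7.5), np.float64(7.9)]
```

Run:
```python
from geo import *
from scipy.optimize import least_squares
t=dict(np.load("top0.npz"));s=dict(np.load("scene0.npz"))
def tri(a,b):
    (o1,d1),(o2,d2)=ray(t,a),ray(s,b)
    A=np.c_[d1,-d2];k=np.linalg.lstsq(A,o2-o1,rcond=None)[0];return (o1+d1*k[0]).round(),(o2+d2*k[1]).round()
print("front top left",tri((427,193),(421,196)))
print("back top left",tri((452,108),(458,167)))
print("bottom front L,R",onz(s,(405,258),0).round(),onz(s,(530,336),0).round())
print("table edge",onz(t,(320,285),0).round())
```

```text
front top left (array([478., -85., 166.]), array([ 482., -103.,  174.]))
back top left (array([ 640., -160.,  151.]), array([ 642., -172.,  157.]))
bottom front L,R [ 502. -105.    0.] [ 379. -324.    0.]
table edge [343.  99.   0.]
```

```bash
python3 -m crank '[[0,0,-0.032,0,0,0.174],[0,0,-0.032,0,0,0.174],[0.0234,-0.0548,0,0,0,0],[0.0234,-0.0548,0,0,0,0],[0.0234,-0.0548,0,0,0,0]]' 100
python3 -m crank '[[0.0234,-0.0548,0,0,0,0],[0.0234,-0.0548,0,0,0,0],[0.0234,-0.0548,0,0,0,0],[0.0234,-0.0548,0,0,0,0],[0,0,0,0,0,0]]'
```

```text
time: 0.72
tool_pos: [249.5, -327.4, 290.4]
tcp_rot: [-3.141, 0.0, -0.001]
contact_force: [0.4, -0.4, 0.3]
grip_width: 92.3
finger_force: 0.0
time: 1.35
tool_pos: [343.5, -106.2, 290.6]
tcp_rot: [-3.141, -0.0, 0.008]
contact_force: [-0.4, -0.7, 0.4]
grip_width: 91.7
finger_force: 0.0
```

```bash
python3 -m crank '[[0.0235,-0.0558,0,0,0,0],[0.0235,-0.0558,0,0,0,0],[0.0118,-0.0558,0,0,0,0],[0.0118,-0.0558,0,0,0,0],[0.0118,-0.0558,0,0,0,0]]'
python3 -m crank '[[0.0118,-0.0558,0,0,0,0],[0,-0.0558,0,0,0,0],[0,-0.0558,0.03,0,0,0],[0,0,0.04,0,0,0],[0,0,0,0,0,0]]'
python3 - <<'E'
from plant import bot
import cv2,numpy as np
o=bot.get_obs();c=bot.capture("wrist");cv2.imwrite("pics/w1.png",c["color"])
print(o["tool_pos"],o["tcp_rot"],o["joint_positions"]);print({k:v for k,v in c.items() if k!="color"})
np.savez("w1.npz",pos=o["tool_pos"],rot=o["tcp_rot"],**c)
E
```

```text
time: 1.98
tool_pos: [425.9, 169.6, 290.5]
tcp_rot: [3.141, 0.0, -0.002]
contact_force: [0.6, 0.1, 0.5]
grip_width: 91.6
finger_force: 0.0
time: 2.6
tool_pos: [436.0, 334.0, 217.8]
tcp_rot: [3.137, 0.007, -0.001]
contact_force: [-0.5, -0.2, 1.4]
grip_width: 91.6
finger_force: 0.0
[436.03377754 334.04967838 217.8384816 ] [ 3.13724616e+00  6.63833168e-03 -5.33718985e-04] [ 5.14489585e-01  3.98129946e-01  1.46407533e+00 -5.34298343e-04
  1.28730550e+00  2.08595668e+00]
{'fov_y': 65.70646984690485, 'cx': 282.8937595041235, 'cy': 206.59517406727159, 'tool_from_camera': array([[-6.05381325e-04,  9.69653781e-01,  2.44481448e-01,
         6.49541673e+01],
       [ 9.99998150e-01,  1.40645845e-04,  1.91835590e-03,
         9.92823998e-02],
       [ 1.82575575e-03,  2.44482158e-01, -9.69652072e-01,
        -1.57677930e+02],
       [ 0.00000000e+00,  0.00000000e+00,  0.00000000e+00,
         1.00000000e+00]])}
```

View pics/w1.png

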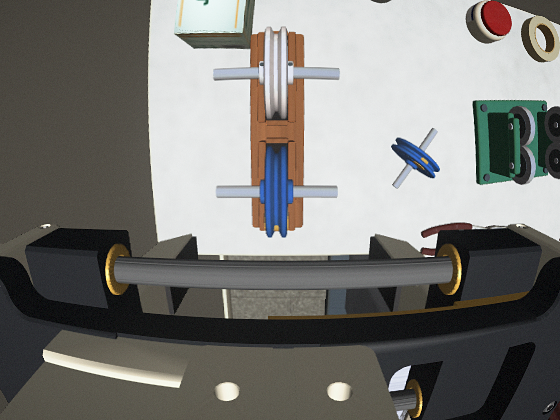

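The wrist view shows the blue pulley's shaft ends at (217,191) and (338,191). The bare pulley's are at (214,73) and (340,73).

```bash
cat >> geo.py <<'E'
def wrist(c,px,z):
    f=210/np.tan(np.radians(float(c["fov_y"]))/2)
    u=np.array([px[0]-c["cx"],-(px[1]-c["cy"])]);r=np.linalg.norm(u);th=r/f
    d=np.append(u/r*np.sin(th),-np.cos(th))
    T=c["tool_from_camera"];W=R.from_euler("xyz",c["rot"]).as_matrix()
    o=W@T[:3,3]+c["pos"];d=W@T[:3,:3]@d
    return o+d*(z-o[2])/d[2]
E
python3 - <<'E'
from geo import *
c=dict(np.load("w1.npz"))
for a,b in(((217,191.5),(338,191)),((214,73),(340,73))):
    A,B=wrist(c,a,62),wrist(c,b,62);print(A.round(1),B.round(1),((A+B)/2).round(1),np.linalg.norm(A-B).round(1))
# wheel top edges
print(wrist(c,(277,150),107).round(1))
E
```

```text
[436.5 399.5  62. ] [436.8 279.2  62. ] [436.7 339.4  62. ] 120.4
[553.6 400.   62. ] [552.9 279.1  62. ] [553.3 339.5  62. ] 120.9
[480.7 338.8 107. ]
```

```bash
python3 -m crank '[[0.0005,-0.0055,0.04,0,0,0],[0,0,0.04,0,0,0],[0,0,0.03,0,0,0],[0,0,0,0,0,0],[0,0,0,0,0,0]]'
```

```text
time: 3.28
tool_pos: [439.4, 341.2, 113.6]
tcp_rot: [-3.14, -0.004, -0.001]
contact_force: [-0.0, -0.4, 0.1]
grip_width: 91.9
finger_force: 0.0
```

```bash
python3 -m crank '[[-0.002,0.0015,0.012,0,0,0],[0,0,0.012,0,0,0],[0,0,0.008,0,0,0],[0,0,0,0,0,0],[0,0,0,0,0,0]]'
```

```text
time: 3.9
tool_pos: [435.8, 339.7, 79.1]
tcp_rot: [-3.142, -0.0, -0.0]
contact_force: [-0.0, -0.1, 0.6]
grip_width: 92.1
finger_force: 0.0
```

```bash
python3 -m crank '[[0.0005,0,0,0,0,0],[0,0,0,0,0,0],[0,0,0,0,0,0],[0,0,0,0,0,0],[0,0,0,0,0,0]]' 0
python3 -m crank '[[0,0,0,0,0,0],[0,0,0,0,0,0],[0,0,0,0,0,0],[0,0,0,0,0,0],[0,0,0,0,0,0]]'
```

```text
time: 4.53
tool_pos: [436.1, 339.6, 79.1]
tcp_rot: [3.142, 0.0, -0.0]
contact_force: [-0.1, -0.7, -0.4]
grip_width: 46.4
finger_force: 0.0
time: 5.15
tool_pos: [436.2, 339.7, 79.1]
tcp_rot: [3.142, -0.0, -0.0]
contact_force: [-0.2, 1.3, -0.6]
grip_width: 20.4
finger_force: 30.0
```

Gripped: the width is 20.4 mm and the force 30 N. Next I lift it gently.

```bash
python3 -m crank '[[0,0,-0.01,0,0,0],[0,0,-0.02,0,0,0],[0,0,-0.03,0,0,0],[0,0,-0.03,0,0,0],[0,0,-0.03,0,0,0]]'
python3 -m crank '[[0,0,-0.02,0,0,0],[0,0,-0.01,0,0,0],[0,0,0,0,0,0],[0,0,0,0,0,0]]'
```

```text
time: 5.78
tool_pos: [435.3, 339.0, 199.3]
tcp_rot: [3.14, 0.002, -0.0]
contact_force: [1.0, -0.1, -9.7]
grip_width: 19.8
finger_force: 30.0
time: 6.28
tool_pos: [435.5, 339.2, 227.8]
tcp_rot: [3.14, 0.002, -0.0]
contact_force: [0.3, 0.5, -8.5]
grip_width: 20.0
finger_force: 30.0
```

```bash
python3 -m crank '[[0.004,0.02,0,0,0,0],[0.008,0.04,0,0,0,0],[0.008,0.04,0,0,0,0],[0.008,0.04,0,0,0,0],[0.008,0.04,0,0,0,0]]'
python3 -m crank '[[0.008,0.04,0,0,0,0],[0.008,0.04,0,0,0,0],[0.008,0.04,0,0,0,0],[0.004,0.02,0,0,0,0],[0,0,0,0,0,0]]'
python3 -m crank '[[0,0,0,0,0,-0.045],[0,0,0,0,0,-0.045],[0,0,0,0,0,-0.045],[0,0,0,0,0,0],[0,0,0,0,0,0]]'
python3 - <<'E'
from plant import bot
import cv2,numpy as np
o=bot.get_obs();c=bot.capture("wrist");w=c["color"]
print(o["tool_pos"],o["tcp_rot"],o["joint_positions"])
np.savez("w2.npz",pos=o["tool_pos"],rot=o["tcp_rot"],**c)
t=bot.capture("top");s=bot.capture("scene");np.savez("top2.npz",**t);np.savez("scene2.npz",**s)
cv2.imwrite("pics/w2.png",w)
E
```

```text
time: 6.9
tool_pos: [471.8, 157.5, 228.5]
tcp_rot: [3.141, 0.001, -0.001]
contact_force: [0.3, 0.2, -8.0]
grip_width: 19.8
finger_force: 30.0
time: 7.52
tool_pos: [499.7, 17.5, 228.5]
tcp_rot: [3.141, 0.001, -0.003]
contact_force: [-0.2, 0.8, -9.1]
grip_width: 19.9
finger_force: 30.0
time: 8.15
tool_pos: [499.8, 19.9, 228.9]
tcp_rot: [-3.141, 0.0, 0.134]
contact_force: [-0.6, -0.1, -8.8]
grip_width: 19.8
finger_force: 30.0
[499.78986978  19.88304502 228.90872841] [-3.14145078e+00  4.30706081e-04  1.34312580e-01] [-1.13602323e-01  2.95070402e-01  1.58615617e+00  3.34370936e-05
  1.26081844e+00  1.32287125e+00]
```

View pics/w2.png

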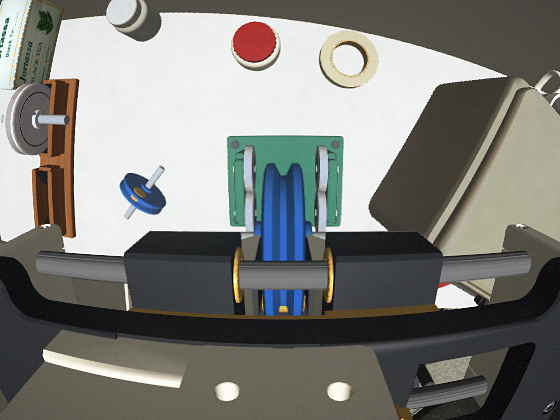

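The wrist view shows the stand square to the tool. Its back corners are at (229,137) and (343,137), the back rollers at x≈250 and 321, and the held wheel is at x≈283.

Run:
```python
from geo import *
c=dict(np.load("w2.npz"));W=R.from_euler("xyz",c["rot"]).as_matrix()
for z in(5,10):
    A,B=wrist(c,(229,137),z),wrist(c,(343,137),z)
    m=(A+B)/2;print("plate",z,A.round(1),B.round(1),np.linalg.norm(A-B).round(1),"tool-frame mid",(W.T@(m-c["pos"])).round(1))
A,B=wrist(c,(250,150),80),wrist(c,(320.5,150),80)
print("rollers",np.linalg.norm(A-B).round(1),(W.T@((A+B)/2-c["pos"])).round(1))
p=W.T@(np.array([499.7,16,80])-c["pos"]);print("top est in tool",p.round(1))
```

```text
plate 5 [543.9  90.5   5. ] [561.9 -42.5   5. ] 134.2 tool-frame mid [ 53.3   3.1 223.9]
plate 10 [544.1  89.6  10. ] [562.  -41.5  10. ] 132.4 tool-frame mid [ 53.4   3.  218.9]
rollers 66.6 [ 42.8   1.7 148.9]
top est in tool [ -0.5   3.9 148.9]
```

```bash
python3 -m crank '[[-0.001,0.0033,0.02,0,0,0],[0,0,0.03,0,0,0],[0,0,0.03,0,0,0],[0,0,0.025,0,0,0],[0,0,0.01,0,0,0]]'
python3 -m crank '[[0,0,0,0,0,0],[0,0,0,0,0,0]]'
python3 - <<'E'
from plant import bot
import cv2,numpy as np
o=bot.get_obs();c=bot.capture("wrist");w=c["color"]
print(o["tool_pos"],o["tcp_rot"])
np.savez("w3.npz",pos=o["tool_pos"],rot=o["tcp_rot"],**c)
t=bot.capture("top")["color"]
a=cv2.resize(w[100:250,200:370],None,fx=3,fy=3,interpolation=cv2.INTER_CUBIC)
b=cv2.resize(t[150:260,300:400],None,fx=2.8,fy=2.8,interpolation=cv2.INTER_CUBIC)
q=np.zeros((450,800,3),np.uint8);q[:,:510]=a;q[:308,515:795]=b;cv2.imwrite("pics/w3.png",q)
E
```

```text
time: 8.93
tool_pos: [498.8, 16.3, 112.9]
tcp_rot: [-3.141, 0.002, 0.135]
contact_force: [-0.4, 0.4, -7.4]
grip_width: 20.1
finger_force: 30.0
time: 9.18
tool_pos: [500.4, 16.1, 115.2]
tcp_rot: [3.141, -0.002, 0.135]
contact_force: [0.2, -1.0, -7.6]
grip_width: 19.8
finger_force: 30.0
[500.3996971   16.08959288 115.19177928] [ 3.14093058e+00 -2.18888352e-03  1.34738522e-01]
```

View pics/w3.png

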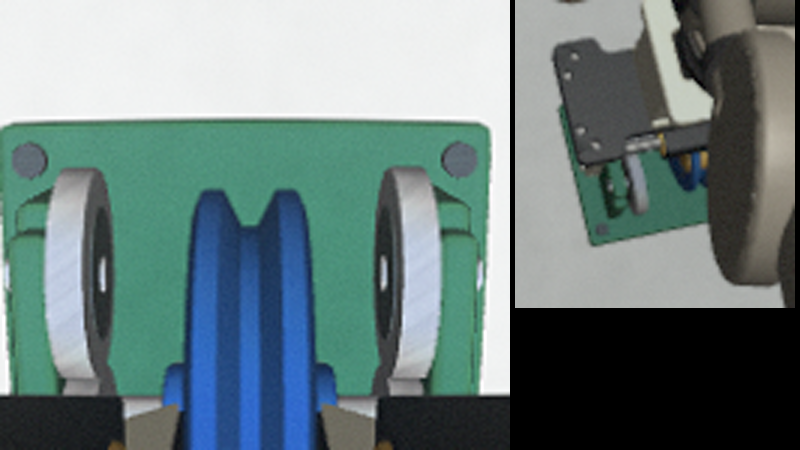

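The crop shows roller inner edges at x=113 and 376 and the wheel at 188–314, so the wheel sits about 1.5 mm too far along +y of the tool. I correct that while lowering.

```bash
python3 -m crank '[[-0.0005,-0.0015,0.005,0,0,0],[0,0,0.005,0,0,0],[0,0,0.003,0,0,0],[0,0,0,0,0,0],[0,0,0,0,0,0]]'
```

```text
time: 9.9
tool_pos: [498.9, 17.6, 101.1]
tcp_rot: [3.141, -0.0, 0.135]
contact_force: [0.3, 0.4, -8.5]
grip_width: 19.6
finger_force: 30.0
```

```bash
python3 -m crank '[[0,0,0.002,0,0,0],[0,0,0.001,0,0,0],[0,0,0,0,0,0],[0,0,0,0,0,0]]'
python3 -m crank '[[0,0,0.001,0,0,0],[0,0,0,0,0,0],[0,0,0,0,0,0]]'
```

```text
time: 10.4
tool_pos: [498.8, 17.6, 98.1]
tcp_rot: [3.141, -0.0, 0.135]
contact_force: [-0.5, -0.2, -8.5]
grip_width: 19.8
finger_force: 30.0
time: 10.78
tool_pos: [499.2, 17.6, 97.3]
tcp_rot: [3.141, -0.001, 0.135]
contact_force: [1.9, 0.3, -6.1]
grip_width: 19.8
finger_force: 30.0
```

```bash
python3 -m crank '[[0,0,0.0005,0,0,0],[0,0,0,0,0,0],[0,0,0,0,0,0]]'
python3 -m crank '[[0,0,0.0005,0,0,0],[0,0,0,0,0,0],[0,0,0,0,0,0]]'
```

```text
time: 11.15
tool_pos: [499.3, 17.6, 97.0]
tcp_rot: [3.141, -0.001, 0.135]
contact_force: [2.2, 1.3, -3.3]
grip_width: 19.6
finger_force: 30.0
time: 11.52
tool_pos: [499.4, 17.6, 96.7]
tcp_rot: [3.141, -0.002, 0.135]
contact_force: [1.0, 1.4, 4.7]
grip_width: 19.6
finger_force: 30.0
```

Seated: the force on the tool now points upward. Release next.

```bash
python3 -m crank '[[0,0,0,0,0,0],[0,0,0,0,0,0],[0,0,0,0,0,0],[0,0,0,0,0,0]]' 50
python3 -m crank '[[0,0,-0.01,0,0,0],[0,0,-0.02,0,0,0],[0,0,-0.04,0,0,0],[0,0,-0.05,0,0,0],[0,0,-0.05,0,0,0]]'
python3 -m crank '[[-0.05,0,0,0,0,0],[-0.05,0,0,0,0,0],[0,0,0,0,0,0],[0,0,0,0,0,0],[0,0,0,0,0,0]]'
```

```text
time: 12.02
tool_pos: [498.6, 17.6, 95.9]
tcp_rot: [3.142, 0.001, 0.135]
contact_force: [-0.4, 0.3, -0.8]
grip_width: 45.5
finger_force: 0.0
time: 12.65
tool_pos: [498.5, 17.7, 268.4]
tcp_rot: [3.141, -0.001, 0.135]
contact_force: [0.9, -0.1, -0.9]
grip_width: 46.1
finger_force: 0.0
time: 13.28
tool_pos: [400.6, 4.1, 266.3]
tcp_rot: [3.141, -0.001, 0.135]
contact_force: [0.4, 0.7, -0.5]
grip_width: 46.0
finger_force: 0.0
```

```bash
for i in 1 2 3 4 5; do python3 -m crank '[[0,0,0,0,0,0],[0,0,0,0,0,0],[0,0,0,0,0,0],[0,0,0,0,0,0],[0,0,0,0,0,0]]' | head -1; done
python3 - <<'E'
from plant import bot
import cv2,numpy as np
w=bot.capture("wrist")["color"];t=bot.capture("top")["color"];s=bot.capture("scene")["color"]
q=np.zeros((600,800,3),np.uint8)
q[:300,:400]=cv2.resize(w,(400,300));q[:300,400:]=cv2.resize(t[150:255,290:430],(400,300),interpolation=cv2.INTER_CUBIC)
q[300:,:400]=cv2.resize(s[140:290,160:400],(400,250+50));q[300:,400:]=cv2.resize(w[60:270,150:430],(400,300),interpolation=cv2.INTER_CUBIC)
cv2.imwrite("pics/end.png",q)
E
```

```text
time: 13.9
time: 14.52
time: 15.15
time: 15.78
time: 16.4
```

View pics/end.png

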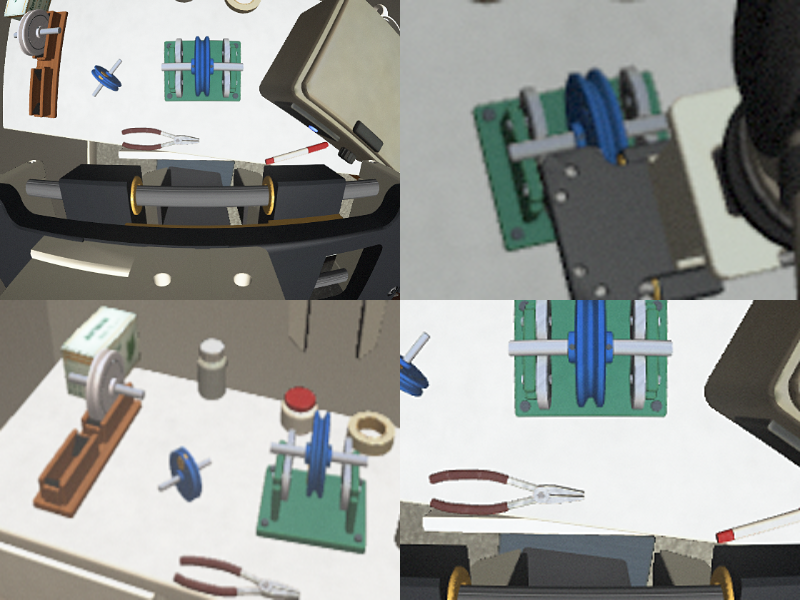

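The wheel is centred on the rollers. A brass speck at (622,158) in the top view could be the gripper or the plug, so I move aside and check.

```bash
python3 -m crank '[[0,-0.05,-0.01,0,0,0],[0,-0.05,-0.01,0,0,0],[0,-0.05,0,0,0,0],[0,-0.05,0,0,0,0],[0,0,0,0,0,0]]'
python3 - <<'E'
from plant import bot
import cv2,numpy as np
w=bot.capture("wrist")["color"];t=bot.capture("top")["color"];s=bot.capture("scene")["color"]
q=np.zeros((600,800,3),np.uint8)
q[:300,:400]=cv2.resize(w,(400,300));q[:300,400:]=cv2.resize(t[165:240,310:410],(400,300),interpolation=cv2.INTER_CUBIC)
q[300:,:400]=cv2.resize(s[190:280,300:420],(400,300),interpolation=cv2.INTER_CUBIC);q[300:,400:]=cv2.resize(w[80:260,330:560],(400,300),interpolation=cv2.INTER_CUBIC)
cv2.imwrite("pics/end2.png",q)
E
```

```text
time: 17.18
tool_pos: [372.0, 205.0, 286.0]
tcp_rot: [-3.141, 0.0, 0.14]
contact_force: [-0.2, -0.2, -0.1]
grip_width: 45.8
finger_force: 0.0
```

View pics/end2.png

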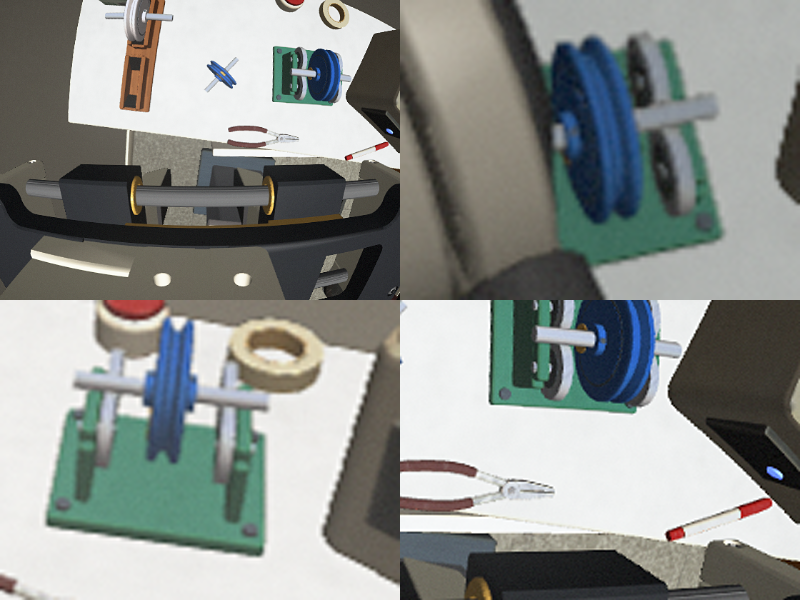

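The plug shows at crop pixel (582,338), partly behind the shaft. I check that against the projection expected for a plug straight down.

Run:
```python
from plant import bot
from geo import *
import cv2
o=bot.get_obs();c=bot.capture("wrist")
W=R.from_euler("xyz",o["tcp_rot"]).as_matrix();T=c["tool_from_camera"];f=210/np.tan(np.radians(c["fov_y"])/2)
def proj(P):
    p=T[:3,:3].T@(W.T@(P-o["tool_pos"])-T[:3,3]);th=np.arctan2(np.hypot(p[0],p[1]),-p[2]);u=p[:2]/np.hypot(*p[:2])*th*f
    return np.array([c["cx"]+u[0],c["cy"]-u[1]])
a=np.radians(97.8);y=np.array([np.cos(a),np.sin(a),0]);x=np.array([y[1],-y[0],0]);S=np.array([499.5,17.6,80]);Z=np.array([0,0,1.])
im=cv2.resize(c["color"][80:180,400:520],None,fx=6,fy=6,interpolation=cv2.INTER_CUBIC)
off=np.array([400,80]);C=lambda P:tuple(np.int32((proj(P)-off+.5)*6))
cir=lambda ctr,r:np.array([C(ctr+r*(np.cos(k)*x+np.sin(k)*Z)) for k in np.linspace(0,6.28,60)])
F=S+10*y
cv2.polylines(im,[cir(F,45)],True,(0,255,0));cv2.polylines(im,[cir(F-28*Z,12)],True,(0,0,255));cv2.polylines(im,[cir(S+60*y,6)],True,(0,255,255))
cv2.imwrite("pics/chk.png",im)
```

```text
(no output)
```

View pics/chk.png

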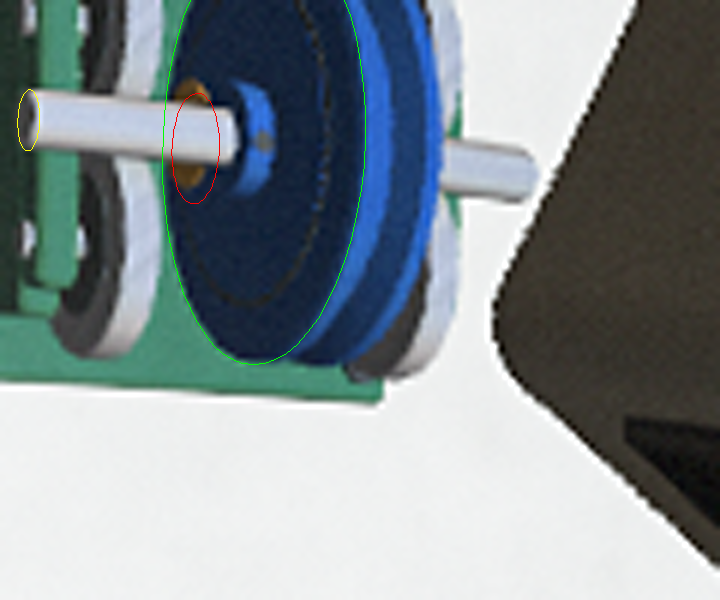

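The plug is within a few degrees of straight down. I wait a little and check that it is still.

```bash
cat > br.py <<'E'
from plant import bot
import numpy as np,cv2
c=bot.capture("wrist")["color"][80:125,420:450].astype(int)
m=(c[...,2]-c[...,0]>35)&(c[...,2]>90);v,u=np.nonzero(m)
print(bot.get_obs()["time"],m.sum(),u.mean()+420,v.mean()+80,v.min()+80,v.max()+80)
E
for i in 1 2 3 4; do python3 br.py; python3 -m crank '[[0,0,0,0,0,0],[0,0,0,0,0,0],[0,0,0,0,0,0],[0,0,0,0,0,0],[0,0,0,0,0,0]]'|head -1;done; python3 br.py
```

```text
17.425 7 432.57142857142856 100.85714285714286 94 110
time: 18.05
18.1 6 433.1666666666667 102.0 94 110
time: 18.73
18.775 6 433.1666666666667 102.0 94 110
time: 19.4
19.45 6 433.0 99.66666666666667 94 110
time: 20.08
20.125 6 433.1666666666667 102.0 94 110
```

```bash
python3 -c "
from plant import bot
print(bot.close_job())"
```

```text
the job is handed in; nothing more can be done
None
```

The job is handed in: the blue pulley is at rest on the stand's rollers, midway between the uprights to within about 1–2 mm, with its brass plug down (about 6° off straight down as measured, possibly calibration error), and the bare pulley is still in the rack.

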